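# Caliper check of a sample vial

## Robot

A 6-joint arm with a two-finger parallel gripper is mounted at the origin on the work surface. World frame = base frame: x ahead of the robot, y to its left, z up, the work surface at z = 0. Lengths are in m, angles in degrees, forces in N, time in s.
With the tool pointing down it reaches from about 0.35 to 0.85 m from the base axis. Payload 8.1 kg.
Tool frame: the origin (TCP) lies midway between the tips of the shut fingers; the grasp point (between the pads) lies 19 mm behind it; z points along the fingers, y is the line along which they close (so a half turn about z gives the same grasp; the last joint's range is limited). The gripper opens to 85 mm and grips with 20 to 120 N. Pads are 22 mm wide; open, the fingers measure 114 mm over their backs; the gripper's body (76 mm by 85 mm) begins 54 mm behind the grasp point. The pads swing forward as they close: fully open they stand 13 mm farther back than shut.
Start: joints at [59.737, 7.471, 85.268, -0, 87.261, -4.893], TCP at [0.257, 0.542, 0.231] pointing down, gripper open.
Joint ranges: [-169.43, 169.43], [-51.17, 129.36], [1.28, 143.12], [-76.62, 256.62], [0, 156.53], [-152.29, 152.29]. Speed limits (degrees/s): [136.94, 136.94, 159.86, 180, 180, 180].

## Interface

Orientations are given as a 3x3 rotation matrix whose columns are the frame's x, y, z axes.
In Python, from bench import * gives the robot as it stands.
- The arm moves only by the tool servo_tool, never from a script. Its argument "commands" is a list of rows, each a list of 5 numbers: the gripper's target within -1 to 1 (fully open at 1, half-way at 0, shut at -1), then the shift along the tool's x, y, z in m, then the turn about the tool's z in degrees. In form: [[hand, tx, ty, tz, twist], ...]. A call has 1 to 20 rows; each row shifts and turns the commanded pose from where the row before left it, along the tool's axes as they then stand; what a row does not reach is not made up. A row lasts 1/8 s, in which the tool goes at most 62.5 mm and 10.7 degrees, less where a joint would pass 70% of its speed; a pose out of reach is approached as far as the arm can. A call with a gripper value outside its range is refused whole. The fingers move at their own pace and stop on an object; "force" is the grip in N (left out, the last holds). Time passes only in rows, so rows that do not move let the fingers close. It gives the time, the measured TCP pose, the force, the opening and the grip force at its end, in the units of the state.
- observe(): the state, without advancing time (a new reading comes with each control period).
- get_image(name): name is "scene" or "side" or "wrist"; returns a dict with "frame" (400x640x3 uint8, red, green, blue), "depth" (400x640 float32, m along the optical axis (not along the pixel's ray), 0 where there is no reading), "K" (3x3 intrinsics, pixels), "world_from_camera" (4x4, takes a point from camera to world coordinates). Camera axes: x right, y up, looking along -z (the intrinsics and any distortion apply to the point x, -y, -z); pixel columns grow to the right and rows downward; lengths in m; the calibration is good to about 2 mm. A picture is of the moment at which its call begins.
- close_job(): hands the job in; it is judged then, once.
The state is a dict: "t": time; "q": joint angles; "joint_velocities": joint speeds; "joint_efforts": joint torques, N m; "tcp_pos": TCP position; "tool_rot": TCP orientation; "wrist_force": force on the tool from outside, world axes, zero at the start; "wrist_torque": the same for the moment, N m; "finger_gap": finger opening in m; "grasp_force": force on a finger pad.
Only numpy, scipy, OpenCV 4.12 (cv2) and the standard library are available. Lean on these libraries where they do the work, as an engineer would, in place of code of your own. Each camera call takes 0.05 s, during which the arm holds its last target. There are 200 camera calls.

## Task

Check the diameter of the tall sample vial: take it out of the slanted rack and stand it upright on the caliper stand's base plate, between the open jaws. Slide the moving jaw in until both jaws gently nip the glass (about 5 N, as for any caliper reading, and never more than 12 N), then press the clamp lever fully down so that the slide is locked on the reading. Leave the vial standing nipped between the locked jaws, and leave everything else where it is.

Things in the scene. Friction and masses are not known exactly. Their poses are not given: they have to be found in the camera images.
- vial: tall vial to be measured: amber glass, round, 28 mm diameter, 95 mm tall with its white screw cap (27.6 mm diameter, top 16 mm; neck 21 mm wide from 71 to 79 mm height), 40 to 85 g. Origin: centre of its underside, z along its axis to the cap. It starts 36 mm deep in one of the rack's three bores, leaning 30 degrees with it; short vials fill the others
- vial_cap (a point): centre of the top of the tall vial's cap
- short_a: short vial of the same make and diameter, 57 mm tall, in another bore of the rack, to be left alone. Origin: centre of its underside, z along its axis
- short_b: the second short vial, as short_a
- rack: fixed slanted vial rack: aluminium block 186 mm wide, three bores 30 mm wide, 36 mm deep, 60 mm apart along its y. The bores lean 30 degrees from vertical, mouths towards the rack's -x (the robot's side): vials come out along (-0.5, 0, 0.866) of its frame. Origin: centre of its underside
- stand: fixed caliper stand: dark steel base plate, x -70 to 80, y -155 to 155 mm in its frame, top 12 mm above the bench; a 200 mm slide caliper lies flat on it. Beam 18 mm wide along y at x = 34 mm, top 25 mm above the bench; both jaws (8 mm thick, 18 to 26 mm above the bench) reach from it to x = -38 mm, towards the robot. Origin: centre of the footprint at bench height, z up
- nest (a point): point on the base plate between the jaws, midway along their free length: a good place for the vial's foot, 6 mm or more clear of both jaws at the start. The fixed jaw's measuring face (looks to the stand's +y) lies 20 to 44 mm to its -y: the caliper is not always clamped at the same place along its beam, and no reading tells where; look or feel
- beam_clamp (a point): top of the small knob of the clamp on the beam's far end (stand y 135 to 151 mm), 39 mm above the bench. The clamp holds the beam against any push the job needs
- slide (a joint): opening between the measuring faces, m: 0 shut; starts at 0.065 to 0.080, grows to the stand's +y. The slide drags 3 N and stays where left. To move it push its black thumb grip from behind or pinch it across: upright block 26 mm across the beam and centred on it, 28 to 58 mm above the bench, its rear face 82, its front 70 mm behind (+y of) the moving face. Grey display in front of it, 43 mm high
- lock (a joint): steel clamp lever on the slide, rad: 0 up (slide free), 0.87 fully down, level (slide braked). Hinge along the beam, 35 mm behind the moving face (47 mm before the thumb grip's rear), at stand x = 50 mm, 49 mm above the bench. 49 mm long, 14 wide, 6 thick; sticks out to the stand's +x, when up 50 degrees above level. Starts at 0 to 0.1, stays where left; 3 to 8 N on its outer half press it
- gauge_block: steel gauge block 30 x 60 x 9 mm lying on the base plate, leave alone. Origin: centre of its underside
- reagent: amber reagent bottle 60 mm wide, 110 mm tall, leave alone. Origin: centre of its underside
- beaker: glass beaker 68 mm wide, 85 mm tall, leave alone. Origin: centre of its underside
- septa_tin: round flat tin 66 mm wide, 22 mm high, leave alone. Origin: centre of its underside
- driver: screwdriver 170 mm long, leave alone. Origin: under its middle
- mouse: black computer mouse on its pad, leave alone. Origin: centre of its underside
Not all that is in view belongs to the job. What is shaped like the vial but purple is not meant.

How it is judged (in metres and radians):
On the way, in this order (a step that is already met when the one before it is completed fails the run):
1. the tall vial stands upright and let go on the base plate between the open jaws (angle between vial's own z axis and vertical below 0.08 rad and z of vial in the frame of stand between 0.009 and 0.016 m and x of vial in the frame of stand between -0.032 and 0.012 m and y of vial in the frame of stand between -0.102 and -0.024 m and contact force between the fingers and vial below 0.1 N and value of joint slide above 0.035 m), for 0.2 s.
2. with the lever still up, the jaws nip the vial: the moving jaw presses on it with more than 1.5 N, opening under 29 mm (angle between vial's own z axis and vertical below 0.08 rad and z of vial in the frame of stand between 0.009 and 0.016 m and x of vial in the frame of stand between -0.032 and 0.012 m and y of vial in the frame of stand between -0.102 and -0.024 m and contact force between slide and vial above 1.5 N and value of joint slide below 0.029 m and value of joint lock below 0.3 rad), for 0.2 s.
At the end, for the whole second after the job is handed in: The tall vial stands upright (within 0.08 rad) on the base plate, let go and still, between the jaws along their free length; the moving jaw still presses on it (over 1 N, opening 26 to 29 mm) and the clamp lever is down (over 0.75 rad) (angle between vial's own z axis and vertical below 0.08 rad and z of vial in the frame of stand between 0.009 and 0.016 m and x of vial in the frame of stand between -0.032 and 0.012 m and y of vial in the frame of stand between -0.102 and -0.024 m and contact force between the fingers and vial below 0.1 N and contact force between slide and vial above 1 N and value of joint lock above 0.75 rad and value of joint slide between 0.026 and 0.029 m and linear speed of vial below 0.01 m/s); the robot touches nothing.
It fails at once if the moving jaw presses on the glass vial with more than 12 N (contact force between slide and vial above 12 N).
It fails at once if the tall vial is toppled (angle between vial's own z axis and vertical above 1 rad).
It fails at once if a short vial, the gauge block, the bottle, beaker, tin, screwdriver or mouse is moved by more than 20 mm (distance of any of short_a, short_b, gauge_block, reagent, beaker, septa_tin, driver, mouse from where it was at the start of the episode above 0.02 m).
It also fails if it takes over 66 s, if anything falls off the work surface, if the arm or the gripper's body presses on something with over 40 N, if the wrist force passes 120 N, or if a joint passes its speed limit or range.

## Working session

There is one attempt and no reset: what is moved stays moved. The work goes in short steps, Python scripts to look and compute and a tool call to move; the robot and the scene stay as the last step left them, time stands still between calls to the robot, and variables do not carry over. Pictures are saved under pics/ and viewed, at most 10 in all, crops included, and the job is handed in when it is done.

Besides the shell and the picture viewer there is one more tool, called after "Call:" as name(argument=value, ...), one argument or row to a line, values as JSON. servo_tool: Moves the arm, as the interface text tells. Its arguments: {"type":"object","properties":{"commands":{"type":"array"},"force":{"type":"number"}},"required":["commands"]}

```bash
mkdir -p pics; cat > h.py <<'E'
from bench import *
import numpy as np, cv2
def cap(n,f=None):
    im=get_image(n); np.savez(''+(f or n)+'.npz',**{k:np.asarray(v) for k,v in im.items()})
    if f: cv2.imwrite(f'pics/{f}.png',im['frame'][:,:,::-1])
    return im
def pts(im):
    K=im['K'];d=im['depth'];v,u=np.mgrid[:400,:640]
    P=np.stack([(u-K[0,2])/K[0,0]*d,-(v-K[1,2])/K[1,1]*d,-d],-1)
    T=im['world_from_camera']
    W=P@T[:3,:3].T+T[:3,3]; W[d==0]=np.nan
    return W
E
python3 - <<'E'
from h import *
for n in('scene','side'):
    im=cap(n,n+'0'); print(im['K'],im['world_from_camera'].round(3))
a=cv2.imread('pics/scene0.png');b=cv2.imread('pics/side0.png')
o=observe();print(o['t'],o['tool_rot'],o['wrist_force'])
E
```

```text
[[515.88736099   0.         313.54479801]
 [  0.         515.88736099 200.16307883]
 [  0.           0.           1.        ]] [[ 0.81  -0.454  0.371  1.069]
 [ 0.586  0.62  -0.522 -0.582]
 [ 0.007  0.64   0.768  1.186]
 [ 0.     0.     0.     1.   ]]
[[481.60410457   0.         322.69568451]
 [  0.         481.60410457 204.08101809]
 [  0.           0.           1.        ]] [[ 0.787  0.365 -0.498 -0.205]
 [-0.617  0.454 -0.643 -0.831]
 [-0.008  0.813  0.582  0.974]
 [ 0.     0.     0.     1.   ]]
0.1 [[-9.03553926e-01  4.28473581e-01 -8.32839755e-04]
 [ 4.28474365e-01  9.03552831e-01 -1.41401340e-03]
 [ 1.46647336e-04 -1.63448784e-03 -9.99998653e-01]] [-0.41330854  0.13256554 -0.63265843]
```

View pics/scene0.png

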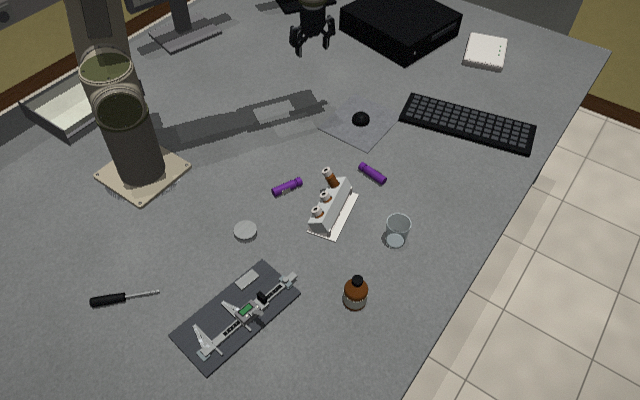

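View pics/side0.png

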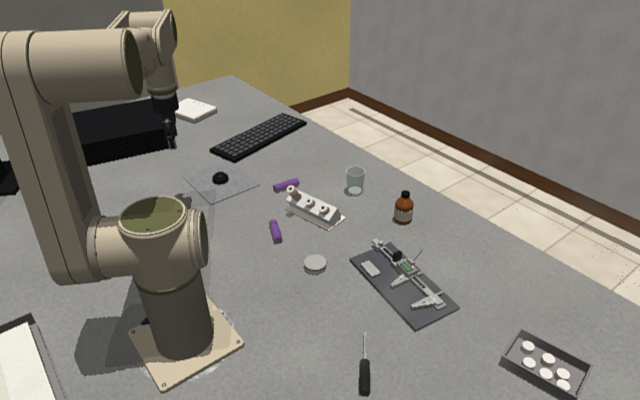

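The tall amber vial stands in the far (+y) bore of the rack, at scene (328,178) and side (292,190). The short vials are at scene (325,196) and (318,212). The purple look-alikes lie at (287,186) and (372,173), so they aren't meant. The stand is at about (235,317). One enlarged crop to confirm, plus measurements.

```bash
python3 - <<'E'
from h import *
s=dict(np.load('scene0.npz'));d=dict(np.load('side0.npz'))
A=cv2.resize(s['frame'][150:245,265:405],(800,543),interpolation=cv2.INTER_CUBIC)[:300,:]
A=cv2.resize(s['frame'][155:245,290:370],(400,450)); B=cv2.resize(s['frame'][255:380,160:310],(400,333))
C=np.zeros((450,800,3),np.uint8);C[:,:400]=A;C[:333,400:]=B
cv2.imwrite('pics/crop1.png',C[:,:,::-1])
W=pts(s)
for n,(u,v) in dict(cap=(327,172),sa=(325,193),sb=(316,210),rackbaseF=(335,238),rackR=(357,195),reag=(356,279),grip=(262,297),disp=(245,309),fixj=(200,335),movj=(230,310),platecorn1=(171,335),c2=(262,262),c3=(299,294),c4=(208,374),knob=(293,277),gb=(247,279)).items():
    print(n,W[v,u].round(4))
# stand plate points
for nm,im in(('scene',s),('side',d)):
    W=pts(im);f=im['frame'].astype(int)
    m=(abs(W[...,2]-.012)<.004)&(f.max(-1)<95)
    m&=(W[...,0]>.3)&(W[...,0]<.9)&(W[...,1]>-.45)&(W[...,1]<.1)
    m=cv2.morphologyEx(m.astype(np.uint8),cv2.MORPH_OPEN,np.ones((3,3)))
    n,l,st,c=cv2.connectedComponentsWithStats(m);i=1+st[1:,4].argmax();print(nm,st[i])
    P=W[l==i][:,:2]; r=cv2.minAreaRect((P*1000).astype(np.float32));print(r,cv2.boxPoints(r).round(0).tolist())
E
```

```text
cap [0.5216 0.2526 0.1133]
sa [0.5428 0.2142 0.0725]
sb [0.5595 0.147  0.0753]
rackbaseF [0.6315 0.139  0.0114]
rackR [0.5918 0.3152 0.002 ]
reag [0.7775 0.0084 0.1098]
grip [ 0.6041 -0.1422  0.0572]
disp [ 0.5866 -0.1874  0.045 ]
fixj [ 0.5377 -0.2975  0.0285]
movj [ 0.5505 -0.2051  0.0266]
platecorn1 [ 0.4728 -0.3346  0.011 ]
c2 [ 0.5164 -0.0413  0.0089]
c3 [ 0.6582 -0.0638  0.0163]
c4 [ 0.6125 -0.3526  0.0121]
knob [ 0.6165 -0.0343  0.0195]
gb [ 0.5209 -0.1076  0.0144]
scene [ 170  263  110  113 2426]
((561.73876953125, -198.27264404296875), (308.85919189453125, 150.87570190429688), 81.73873138427734) [[465.0, -340.0], [614.0, -362.0], [659.0, -56.0], [509.0, -35.0]]
side [357 251  33  20 290]
((568.7275390625, -81.24120330810547), (73.7051773071289, 96.77971649169922), 21.207231521606445) [[517.0, -49.0], [552.0, -140.0], [621.0, -113.0], [586.0, -23.0]]
```

View pics/crop1.png

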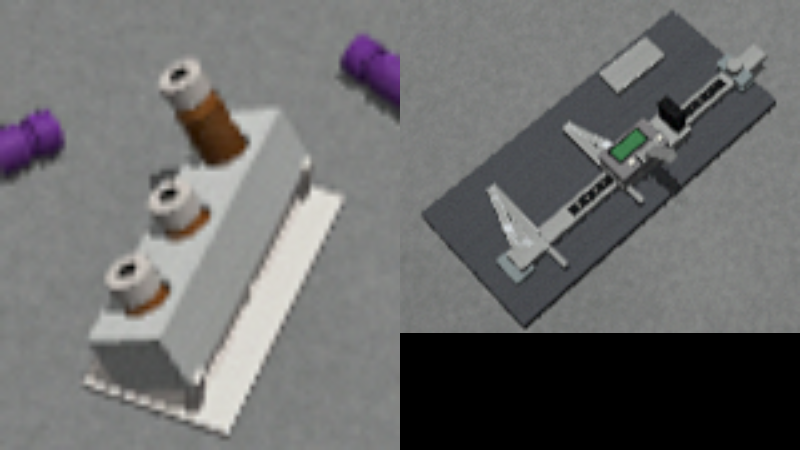

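The crop confirms it: the tall amber vial is in the far bore (upper left), with the two short vials nearer. The stand's fixed jaw is at lower left, and the slide, black grip and lever are to the right. I'll go above the rack and take a close look.

Call:
servo_tool(
  commands=[
    [0.1, -0.0345, -0.016, -0.005, 0],
    [0.1, -0.0345, -0.016, -0.005, 0],
    [0.1, -0.0345, -0.016, -0.005, 0],
    [0.1, -0.0345, -0.016, -0.005, 0],
    [0.1, -0.0345, -0.016, -0.005, 0],
    [0.1, -0.0345, -0.016, -0.005, 0],
    [0.1, -0.0345, -0.016, -0.005, 0],
    [0.1, -0.0345, -0.016, -0.005, 0],
    [0.1, -0.0345, -0.016, -0.005, 0],
    [0.1, -0.0345, -0.016, -0.005, 0],
    [0.1, 0, 0, 0, -10],
    [0.1, 0, 0, 0, -10],
    [0.1, 0, 0, 0, -10],
    [0.1, 0, 0, 0, -9.6],
    [0.1, 0, 0, 0, 0],
  ],
  force=25,
)

```text
t: 1.98
tcp_pos: [0.5, 0.2497, 0.2808]
tool_rot: [[-0.97, -0.245, -0.001], [-0.245, 0.97, -0.0], [0.001, -0.0, -1.0]]
wrist_force: [0.3, 0.4, 0.6]
finger_gap: 0.047
grasp_force: 0.0
```

```bash
python3 - <<'E'
from h import *
im=cap('wrist','w1');o=observe();print(o['t'],np.round(o['tcp_pos'],4),o['tool_rot'].round(3) if hasattr(o['tool_rot'],'round') else o['tool_rot'],o['finger_gap'],np.round(o['q'],1))
print(im['world_from_camera'].round(3)); W=pts(im); print(np.nanmin(W[...,2]),W[200,320])
E
```

```text
2.025 [0.5    0.2497 0.2809] [[-0.97  -0.242 -0.001]
 [-0.242  0.97  -0.   ]
 [ 0.001 -0.    -1.   ]] 0.047037650402064875 [ 21.3   0.2  87.7  -0.   92.1 -82.7]
[[-0.245 -0.921 -0.303  0.423]
 [ 0.97  -0.232 -0.077  0.23 ]
 [ 0.001 -0.313  0.95   0.424]
 [ 0.     0.     0.     1.   ]]
-0.7606280157100579 [0.54406791 0.25387279 0.05625248]
```

View pics/w1.png

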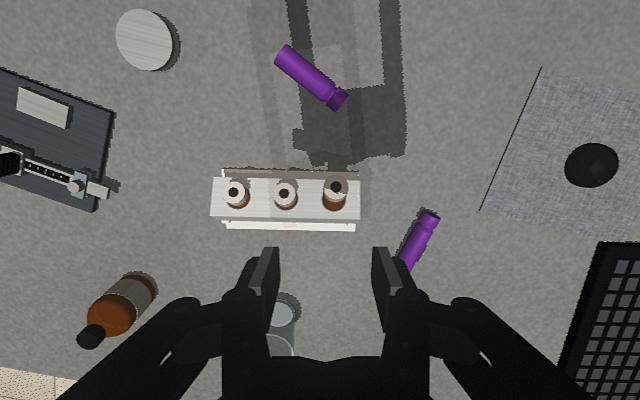

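Wrist view: the rack is nearly square to the tool. The tall vial's cap is at (335,187), and the short caps are at (236,192) and (286,193). Measuring those, the rack top plane and yaw.

```bash
python3 - <<'E'
from h import *
im=dict(np.load('w1.npz'));W=pts(im);f=im['frame'].astype(int)
for n,(u,v,r) in dict(tall=(336,187,6),s1=(286,193,6),s2=(236,192,6)).items():
    p=W[v-r:v+r+1,u-r:u+r+1].reshape(-1,3);print(n,np.nanmedian(p,0).round(4),np.nanmax(p[:,2]).round(4))
# rack top plane between vials
sel=[(u,v) for u in list(range(252,270))+list(range(302,320)) for v in range(182,212)]
P=np.array([W[v,u] for u,v in sel]);c=P.mean(0);n=np.linalg.svd(P-c)[2][2];n*=np.sign(n[2])
print('plane',c.round(4),n.round(3),'yaw',np.degrees(np.arctan2(-n[1],-n[0])))
# rack mask bright grey, upper part
m=(W[...,2]>.03)&(W[...,0]>.45)&(W[...,0]<.65)&(W[...,1]>.05)&(W[...,1]<.4)
m[240:]=0
q=(W[m][:,:2]*1000).astype(np.float32);print(cv2.minAreaRect(q), m.sum())
# cap rim
t=W[170:215,315:360].reshape(-1,3);k=t[(t[:,2]>.098)];print(len(k),k.mean(0).round(4),k.min(0).round(4),k.max(0).round(4))
E
```

```text
tall [0.5091 0.2637 0.1063] 0.11
s1 [0.5402 0.2115 0.073 ] 0.0781
s2 [0.5531 0.1539 0.073 ] 0.0784Traceback (most recent call last):
  File "<stdin>", line 7, in <module>
    u, s, vh = gufunc(a, signature=signature)
               ~~~~~~^^^^^^^^^^^^^^^^^^^^^^^^
    raise LinAlgError("SVD did not converge")
numpy.linalg.LinAlgError: SVD did not converge
```

```bash
python3 - <<'E'
from h import *
im=dict(np.load('w1.npz'));W=pts(im)
P=np.concatenate([W[182:212,252:270].reshape(-1,3),W[182:212,302:320].reshape(-1,3)]);P=P[~np.isnan(P[:,0])]
for _ in range(4):
    c=P.mean(0);n=np.linalg.svd(P-c,full_matrices=False)[2][2];n*=np.sign(n[2]);P=P[abs((P-c)@n)<max(.003,0)] if _ else P
print('plane',len(P),c.round(4),n.round(3),'yaw',np.degrees(np.arctan2(-n[1],-n[0])))
m=(W[...,2]>.03)&(W[...,0]>.45)&(W[...,0]<.65)&(W[...,1]>.05)&(W[...,1]<.4)
m[240:]=0
q=(W[m][:,:2]*1000).astype(np.float32);print(cv2.minAreaRect(q), m.sum())
psi=np.radians(12.8);a=np.array([-.5*np.cos(psi),-.5*np.sin(psi),.866]);cap_=np.array([.509,.265,.1065])
for s in(60,64):
    g=cap_-a*(95-s)/1000; print(s,'grasp',g.round(4))
    mz=c[2]-((g-c)[:2]@n[:2])/n[2];print('rack surface z under',mz)
E
```

```text
plane 1075 [0.5507 0.2109 0.0544] [-0.487 -0.11   0.866] yaw 12.758078287573019
((553.4515991210938, 211.70455932617188), (87.01651763916016, 186.19619750976562), 12.725700378417969) 6491
60 grasp [0.5261 0.2689 0.0762]
rack surface z under 0.04794845661866245
64 grasp [0.5241 0.2684 0.0797]
rack surface z under 0.04679580540701964
```

Call:
servo_tool(
  commands=[
    [0.1, 0, 0, 0, 1.25],
    [0.1, -0.015, 0.0065, 0.02, 0],
    [0.1, -0.0146, 0.0065, 0.02, 0],
    [0.1, 0, 0, 0.04, 0],
    [0.1, 0, 0, 0.04, 0],
    [0.1, 0, 0, 0.03, 0],
    [0.1, 0, 0, 0.024, 0],
    [0.1, 0, 0, 0.02, 0],
    [0.1, 0, 0, 0.02, 0],
    [0.1, 0, 0, 0.01, 0],
    [0.1, 0, 0, 0, 0],
    [-0.6, 0, 0, 0, 0],
    [-0.6, 0, 0, 0, 0],
    [-0.6, 0, 0, 0, 0],
    [-0.6, 0, 0, 0, 0],
  ],
  force=25,
)

```text
t: 3.9
tcp_pos: [0.5272, 0.2688, 0.0586]
tool_rot: [[-0.975, -0.224, 0.002], [-0.224, 0.975, -0.0], [-0.002, -0.001, -1.0]]
wrist_force: [1.5, -5.4, 6.7]
finger_gap: 0.0272
grasp_force: 25.2
```

Call:
servo_tool(
  commands=[
    [-0.6, 0.0025, 0, -0.00433, 0],
    [-0.6, 0.0025, 0, -0.00433, 0],
    [-0.6, 0.0025, 0, -0.00433, 0],
    [-0.6, 0.0025, 0, -0.00433, 0],
    [-0.6, 0.0025, 0, -0.00433, 0],
    [-0.6, 0.0025, 0, -0.00433, 0],
    [-0.6, 0, 0, 0, 0],
  ],
  force=25,
)

```text
t: 4.78
tcp_pos: [0.5119, 0.2657, 0.0841]
tool_rot: [[-0.974, -0.225, 0.001], [-0.225, 0.974, 0.0], [-0.001, -0.0, -1.0]]
wrist_force: [1.8, -4.1, 4.2]
finger_gap: 0.0271
grasp_force: 25.5
```

```bash
python3 - <<'E'
from h import *
o=observe();print(np.round(o['tcp_pos'],4))
s=cap('side','side1')
f=s['frame'][150:240,260:350]
im=cap('scene','scene1');g=im['frame'][140:230,285:375]
cv2.imwrite('pics/c2.png',cv2.resize(np.hstack([f,g]),(800,400),interpolation=cv2.INTER_CUBIC)[:,:,::-1])
E
```

```text
[0.5119 0.2657 0.0841]
```

View pics/c2.png

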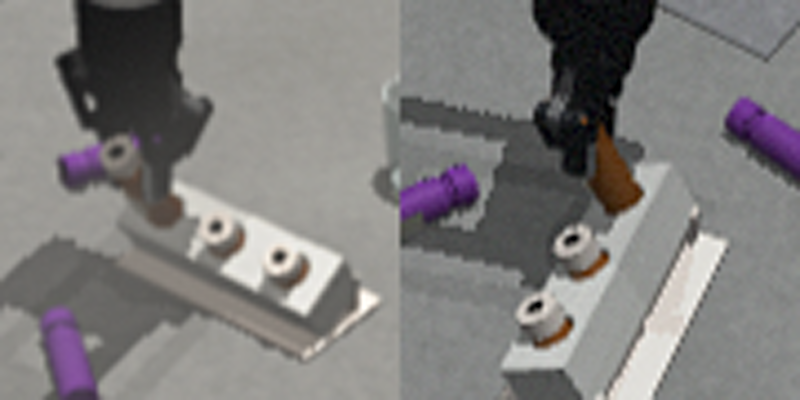

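Call:
servo_tool(
  commands=[
    [-0.6, -0.0017, 0, 0, 0],
    [-0.6, -0.0029, 0, -0.0024, 0],
    [-0.6, -0.0029, 0, -0.0023, 0],
    [-0.6, -0.0029, 0, -0.0021, 0],
    [-0.6, -0.0032, 0, -0.0019, 0],
    [-0.6, -0.0033, 0, -0.0017, 0],
    [-0.6, -0.0033, 0, -0.0015, 0],
    [-0.6, -0.0035, 0, -0.0013, 0],
    [-0.6, -0.0035, 0, -0.0011, 0],
    [-0.6, -0.0036, 0, -0.001, 0],
    [-0.6, -0.0015, 0, 0, 0],
    [-0.6, 0, 0, 0, 0],
  ],
  force=20,
)

```text
t: 6.38
tcp_pos: [0.542, 0.2726, 0.0976]
tool_rot: [[-0.974, -0.225, -0.003], [-0.225, 0.974, -0.001], [0.003, -0.0, -1.0]]
wrist_force: [-3.2, -4.6, -0.2]
finger_gap: 0.0271
grasp_force: 24.4
```

```bash
python3 - <<'E'
from h import *
o=observe();print(np.round(o['tcp_pos'],4))
s=cap('side','side2')
f=s['frame'][140:230,260:350]
im=cap('scene','scene2');g=im['frame'][140:230,285:375]
cv2.imwrite('pics/c3.png',cv2.resize(np.hstack([f,g]),(800,400),interpolation=cv2.INTER_CUBIC)[:,:,::-1])
E
```

```text
[0.542  0.2726 0.0976]
```

View pics/c3.png

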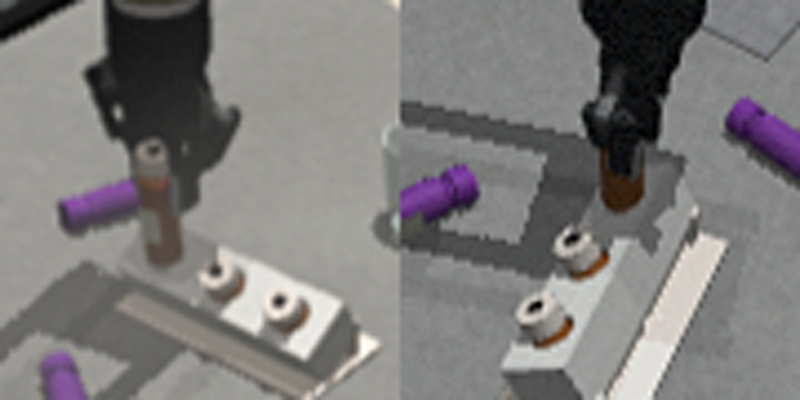

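The bore mouth righted the vial to near upright. Next I lift it and carry it over the nest area, squared to the stand.

Call:
servo_tool(
  commands=[
    [-0.6, 0, 0, -0.02, 0],
    [-0.6, 0, 0, -0.04, 0],
    [-0.6, 0, 0, -0.045, 0],
    [-0.6, 0, 0, -0.045, 0],
    [-0.6, 0.0051, -0.0215, 0, 0],
    [-0.6, 0.0103, -0.043, 0, 0],
    [-0.6, 0.0103, -0.043, 0, 0],
    [-0.6, 0.0103, -0.043, 0, 0],
    [-0.6, 0.0103, -0.043, 0, 0],
    [-0.6, 0.0103, -0.043, 0, 0],
    [-0.6, 0.0103, -0.043, 0, 0],
    [-0.6, 0.0103, -0.043, 0, 0],
    [-0.6, 0.0103, -0.043, 0, 0],
    [-0.6, 0.0103, -0.043, 0, 0],
    [-0.6, 0.0103, -0.043, 0, 0],
    [-0.6, 0.0103, -0.043, 0, 0],
    [-0.6, 0.0051, -0.0215, 0, 0],
    [-0.6, 0, 0, 0, 10.6],
    [-0.6, 0, 0, 0, 10.7],
    [-0.6, 0, 0, 0, 0],
  ],
)

```text
t: 8.98
tcp_pos: [0.5387, -0.2572, 0.2488]
tool_rot: [[-0.99, 0.143, 0.0], [0.143, 0.99, 0.0], [-0.0, 0.0, -1.0]]
wrist_force: [-0.2, 0.3, -0.7]
finger_gap: 0.0277
grasp_force: 23.9
```

```bash
cat > tilt.py <<'E'
from h import *
def tilt(im,c,r=.05,zmin=.03):
    W=pts(im);f=cv2.cvtColor(im['frame'],cv2.COLOR_RGB2HSV)
    m=(np.hypot(W[...,0]-c[0],W[...,1]-c[1])<r)&(f[...,0]<20)&(f[...,1]>110)&(f[...,2]>40)&(W[...,2]>zmin)
    P=W[m];out=[]
    if len(P)<30:return len(P)
    zz=np.quantile(P[:,2],[.02,.98])
    from scipy.optimize import least_squares
    z0=P[:,2].mean()
    def g(p):
        a=np.array([p[2],p[3],1]);a/=np.linalg.norm(a);d=P-np.array([p[0],p[1],z0])
        return np.linalg.norm(np.cross(d,a),axis=1)-.014
    cam=im['world_from_camera'][:2,3];v=P[:,:2].mean(0)-cam;v/=np.linalg.norm(v)
    s=least_squares(g,[*(P[:,:2].mean(0)+.01*v),0,0],loss='soft_l1',f_scale=.002)
    return len(P),zz.round(4),s.x.round(4),z0.round(4),np.abs(s.fun).mean().round(4)
E
python3 - <<'E'
from tilt import *
o=observe();c=np.array(o['tcp_pos']);print(o['t'],c.round(4),np.round(o['tool_rot'],3).tolist(),o['finger_gap'])
for n in('scene','side','wrist'):
    im=cap(n,n+'3');print(n,tilt(im,c,.05,.1))
W0=dict(np.load('scene0.npz'));W=pts(W0)
th=np.radians(-8.3);R=np.array([[np.cos(th),-np.sin(th)],[np.sin(th),np.cos(th)]])
for nm in('scene0','side0','scene3','side3','wrist3'):
    W=pts(dict(np.load(nm+'.npz')));L=(W[...,:2]-[.5568,-.1976])@R
    m=(W[...,2]>.0195)&(W[...,2]<.031)
    print(nm)
    for x0 in(-34,-26,-18,-10,-2,6,14):
        k=m&(abs(L[...,0]*1000-x0)<3)&(abs(L[...,1])<.15);y=np.sort(L[k][:,1]*1000)
        if len(y):
            sp=np.split(y,np.where(np.diff(y)>8)[0]+1);print(x0,[(round(q[0]),round(q[-1]),len(q)) for q in sp if len(q)>2])
f=np.hstack([cap('side')['frame'][190:340,340:470],cap('scene')['frame'][200:350,150:280]])
cv2.imwrite('pics/c4.png',cv2.resize(f,(800,460),interpolation=cv2.INTER_CUBIC)[:,:,::-1])
E
```

```text
8.975 [ 0.5387 -0.2572  0.2488] [[-0.99, 0.143, 0.0], [0.143, 0.99, 0.0], [-0.0, 0.0, -1.0]] 0.02771207407405806
scene (222, array([0.2132, 0.2826]), array([ 0.5321, -0.2565, -0.0719,  0.0072]), np.float64(0.247), np.float64(0.0008))
side (99, array([0.2206, 0.3012]), array([ 0.5307, -0.252 , -0.0307,  0.3359]), np.float64(0.2675), np.float64(0.0027))
wrist (1851, array([0.2099, 0.2794]), array([ 0.5326, -0.2563, -0.0544,  0.0141]), np.float64(0.2612), np.float64(0.0004))
scene0
-34 [(-102, -92, 11), (-13, -5, 9), (51, 109, 33)]
-26 [(-104, -92, 12), (-12, 0, 11)]
-18 [(-106, -93, 15), (-13, 3, 16)]
-10 [(-108, -93, 20), (-13, 4, 14)]
-2 [(-112, -93, 18), (-13, 7, 23)]
6 [(-115, -93, 23), (-13, 9, 21)]
14 [(-116, -92, 21), (137, 149, 6)]
side0
-34 [(-105, -90, 8), (-12, -4, 4), (73, 109, 15)]
-26 [(-106, -89, 11), (-13, -2, 10)]
-18 [(-110, -90, 16), (-13, 2, 11)]
-10 [(-110, -89, 18), (-14, 6, 11)]
-2 [(-113, -93, 12), (-14, 9, 17)]
6 [(-115, -92, 17), (-13, 9, 14)]
14 [(-119, -93, 18), (-14, 71, 52), (134, 145, 6)]
scene3
-34 [(-102, -91, 13), (-12, -2, 10), (50, 108, 43)]
-26 [(-104, -92, 15), (-14, 0, 13)]
-18 [(-106, -93, 15), (-14, 1, 16)]
-10 [(-109, -92, 14), (-13, 5, 19)]
-2 [(-111, -93, 17), (-13, 8, 18)]
6 [(-115, -93, 25), (-13, 9, 19)]
14 [(-117, -92, 27), (-12, -9, 5), (138, 147, 4)]
side3
-34 [(-104, -93, 12), (-13, -5, 10), (82, 90, 4), (102, 111, 3)]
-26 [(-109, -91, 11), (-15, -2, 9)]
-18 [(-107, -92, 12), (-13, 0, 8)]
-10 [(-110, -91, 15), (-13, 5, 13)]
-2 [(-113, -92, 15), (-15, 5, 11)]
6 [(-114, -94, 17), (-14, 11, 15)]
14 [(-118, -92, 18), (-12, 70, 46), (134, 150, 7)]
wrist3
-34 [(-101, -91, 45), (-12, -1, 48), (51, 111, 245)]
-26 [(-103, -91, 54), (-12, 1, 57)]
-18 [(-106, -91, 61), (-12, 3, 68)]
-10 [(-108, -91, 74), (-12, 6, 79)]
-2 [(-112, -91, 78), (-12, 9, 83)]
6 [(-114, -91, 96), (-12, 11, 90)]
14 [(-115, -91, 90), (-12, 71, 179), (136, 150, 38)]
```

View pics/wrist3.png

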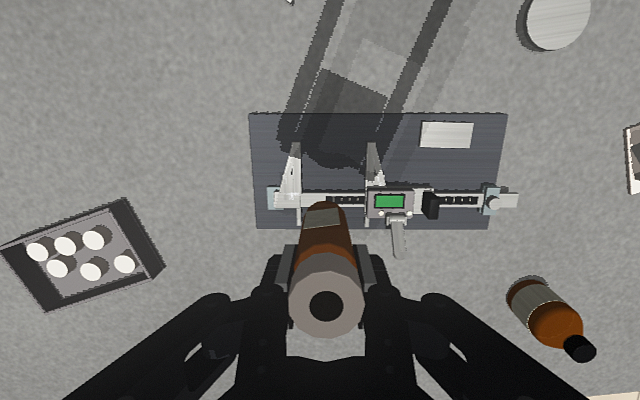

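Faces are clear at stand y −92 (fixed) and −12.5 (moving), so the opening is about 79.5 mm. The vial leans about 3.5° and its foot is near (0.535, −0.257, 0.207). Lowering to stand (−10, −73).

Call:
servo_tool(
  commands=[
    [-0.6, -0.0026, -0.0112, 0.02, 0],
    [-0.6, 0, 0, 0.04, 0],
    [-0.6, 0, 0, 0.04, 0],
    [-0.6, 0, 0, 0.03, 0],
    [-0.6, 0, 0, 0.025, 0],
    [-0.6, 0, 0, 0.015, 0],
    [-0.6, 0, 0, 0.008, 0],
    [-0.6, 0, 0, 0.005, 0],
    [-0.6, 0, 0, 0.004, 0],
    [-0.6, 0, 0, 0.003, 0],
    [-0.6, 0, 0, 0, 0],
  ],
  force=20,
)

```text
t: 10.6
tcp_pos: [0.5396, -0.2691, 0.0587]
tool_rot: [[-0.989, 0.145, 0.0], [0.145, 0.989, -0.0], [-0.0, -0.0, -1.0]]
wrist_force: [-0.9, -0.6, 0.2]
finger_gap: 0.0272
grasp_force: 23.9
```

Call:
servo_tool(
  commands=[
    [-0.6, 0, 0, 0.0015, 0],
    [-0.6, 0, 0, 0.0015, 0],
    [-0.6, 0, 0, 0.0015, 0],
    [-0.6, 0, 0, 0, 0],
  ],
)

```text
t: 11.1
tcp_pos: [0.5406, -0.2696, 0.0558]
tool_rot: [[-0.989, 0.145, 0.002], [0.145, 0.989, -0.001], [-0.002, -0.001, -1.0]]
wrist_force: [0.1, 1.1, 8.0]
finger_gap: 0.0274
grasp_force: 24.3
```

Call:
servo_tool(
  commands=[
    [-0.6, 0, 0, 0.0015, 0],
    [-0.6, 0, 0, 0.0015, 0],
    [-0.6, 0, 0, 0.0015, 0],
    [-0.6, 0, 0, 0, 0],
  ],
)

```text
t: 11.6
tcp_pos: [0.5434, -0.2704, 0.0544]
tool_rot: [[-0.989, 0.145, 0.008], [0.144, 0.989, -0.003], [-0.008, -0.002, -1.0]]
wrist_force: [0.8, 3.8, 20.0]
finger_gap: 0.0272
grasp_force: 26.0
```

```bash
python3 - <<'E'
from tilt import *
o=observe();c=np.array(o['tcp_pos'])
for n in('scene','side','wrist'):
    im=cap(n,n+'4');print(n,tilt(im,c,.04,.02))
E
```

```text
scene (118, array([0.023 , 0.0881]), array([ 0.5352, -0.2696, -0.0249, -0.0214]), np.float64(0.0565), np.float64(0.001))
side 7
wrist (2253, array([0.0225, 0.0871]), array([ 0.5366, -0.2693,  0.0029, -0.005 ]), np.float64(0.0697), np.float64(0.0004))
```

Upright. Now unload, open and retreat straight up.

Call:
servo_tool(
  commands=[
    [-0.6, 0, 0, -0.003, 0],
    [-0.6, 0, 0, -0.003, 0],
    [-0.6, 0, 0, 0, 0],
    [-0.3, 0, 0, 0, 0],
    [0.2, 0, 0, 0, 0],
    [0.2, 0, 0, 0, 0],
    [0.2, 0, 0, 0, 0],
    [0.2, 0, 0, -0.01, 0],
    [0.2, 0, 0, -0.02, 0],
    [0.2, 0, 0, -0.04, 0],
    [0.2, 0, 0, -0.04, 0],
    [0.2, 0, 0, 0, 0],
  ],
)

```text
t: 13.25
tcp_pos: [0.5425, -0.2708, 0.1726]
tool_rot: [[-0.989, 0.145, 0.009], [0.145, 0.989, -0.005], [-0.009, -0.004, -1.0]]
wrist_force: [1.2, -0.4, 0.1]
finger_gap: 0.0508
grasp_force: 0.0
```

```bash
python3 - <<'E'
from tilt import *
o=observe();c=np.array(o['tcp_pos'])
for n in('scene','side','wrist'):
    im=cap(n,n+'5');print(n,tilt(im,[.536,-.269],.03,.02))
W=pts(im)
th=np.radians(-8.3);R=np.array([[np.cos(th),-np.sin(th)],[np.sin(th),np.cos(th)]])
for nm in('wrist3','scene3','scene5','wrist5'):
    W=pts(dict(np.load(nm+'.npz')));L=(W[...,:2]-[.5568,-.1976])@R*1000;f=np.load(nm+'.npz')['frame']
    Z=W[...,2]
    g=(Z>.05)&(Z<.064)&(abs(L[...,0]-34)<20)&(abs(L[...,1]-55)<40)
    print(nm,'grip',g.sum(),[np.nanquantile(L[g][:,i],[.03,.5,.97]).round(1).tolist() for i in(0,1)] if g.sum() else '', np.nanmedian(Z[g]) if g.sum() else '')
    g=(Z>.045)&(Z<.1)&(L[...,0]>52)&(L[...,0]<95)&(abs(L[...,1]-20)<25)
    if g.sum(): print('lever',g.sum(),[np.nanquantile(L[g][:,i],[.03,.5,.97]).round(1).tolist() for i in(0,1)],np.nanquantile(Z[g],[.03,.97]))
E
```

```text
scene (169, array([0.021 , 0.0884]), array([ 0.5318, -0.2675, -0.0113,  0.0007]), np.float64(0.0569), np.float64(0.0008))
side 2
wrist (402, array([0.0222, 0.0865]), array([ 0.5331, -0.2675,  0.0112, -0.0029]), np.float64(0.0682), np.float64(0.0003))
wrist3 grip 446 [[21.1, 40.6, 53.2], [16.3, 58.4, 68.9]] 0.05687599901165252
lever 487 [[52.6, 66.8, 81.6], [15.1, 22.1, 29.6]] [0.05436718 0.0854694 ]
scene3 grip 80 [[22.6, 41.4, 53.0], [16.3, 59.0, 69.6]] 0.05691170250563704
lever 66 [[52.2, 66.7, 85.2], [11.2, 20.0, 30.0]] [0.04930922 0.08718521]
scene5 grip 80 [[22.1, 40.2, 52.7], [18.6, 59.6, 69.1]] 0.05652563985302106
lever 66 [[52.3, 66.7, 84.5], [10.0, 19.9, 32.0]] [0.04568064 0.08766043]
wrist5 grip 765 [[20.9, 40.2, 52.9], [16.5, 58.2, 68.0]] 0.056856438969714984
lever 764 [[52.8, 65.8, 79.8], [15.4, 22.4, 29.4]] [0.05491084 0.08472364]
```

View pics/wrist5.png

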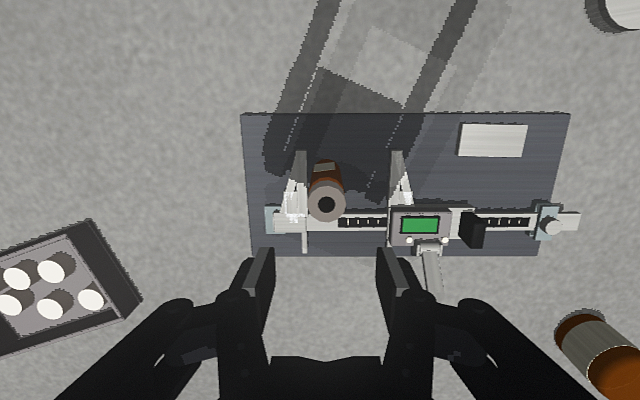

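The vial stands free between the jaws at stand (−14, −73); the grip's rear face is at y≈69. I turn the tool 90° (tool x = stand +y, tool y = stand +x), close it and go behind the thumb grip.

Call:
servo_tool(
  commands=[
    [-1, 0, 0, -0.01, 10],
    [-1, 0, 0, 0, 10],
    [-1, 0, 0, 0, 10],
    [-1, 0, 0, 0, 10],
    [-1, 0, 0, 0, 10],
    [-1, 0, 0, 0, 10],
    [-1, 0, 0, 0, 10],
    [-1, 0, 0, 0, 10],
    [-1, 0, 0, 0, 10],
    [-1, 0.04, 0.01, 0, 0],
    [-1, 0.045, 0.01, 0, 0],
    [-1, 0.045, 0.01, 0, 0],
    [-1, 0.0365, 0.0076, 0, 0],
    [-1, 0, 0, 0, 0],
  ],
  force=40,
)

```text
t: 15.15
tcp_pos: [0.6005, -0.1069, 0.174]
tool_rot: [[0.141, 0.99, -0.003], [0.99, -0.141, 0.001], [0.001, -0.003, -1.0]]
wrist_force: [-0.6, 0.9, 1.0]
finger_gap: -0.0005
grasp_force: 0.0
```

```bash
cat > st.py <<'E'
from h import *
th=np.radians(-8.3);R=np.array([[np.cos(th),-np.sin(th)],[np.sin(th),np.cos(th)]])
def ts():
    o=observe();p=np.array(o['tcp_pos']);w=np.array(o['wrist_force'])
    print('t',round(o['t'],2),'stand xy mm',((p[:2]-[.5568,-.1976])@R*1000).round(1),'z',p[2].round(4),'F stand',(w[:2]@R).round(2),w[2].round(2),'gap',round(o['finger_gap'],4))
    return o
E
python3 -c "
from st import *
o=ts();print(np.round(o['tool_rot'],3).tolist(),np.round(o['q'],1))"
```

```text
t 15.15 stand xy mm [30.2 96.1] z 0.174 F stand [-0.69  0.85] 0.96 gap -0.0005
[[0.141, 0.99, -0.003], [0.99, -0.141, 0.001], [0.001, -0.003, -1.0]] [-14.9  11.   87.4   0.   81.8  -6.8]
```

Down to z≈0.037 with a small x correction, then approach to just behind the grip.

Call:
servo_tool(
  commands=[
    [-1, 0, 0.004, 0.03, 0],
    [-1, 0, 0, 0.035, 0],
    [-1, 0, 0, 0.035, 0],
    [-1, 0, 0, 0.025, 0],
    [-1, 0, 0, 0.012, 0],
    [-1, 0, 0, 0, 0],
    [-1, -0.004, 0, 0, 0],
    [-1, -0.004, 0, 0, 0],
    [-1, 0, 0, 0, 0],
  ],
)

```text
t: 16.27
tcp_pos: [0.6042, -0.1189, 0.0396]
tool_rot: [[0.145, 0.989, 0.001], [0.989, -0.145, -0.001], [-0.0, 0.002, -1.0]]
wrist_force: [-0.7, 0.1, 0.4]
finger_gap: 0.0004
grasp_force: 0.0
```

```bash
python3 -c "
from st import *
o=ts()"
```

```text
t 16.27 stand xy mm [35.5 84.7] z 0.0396 F stand [-0.72 -0.01] 0.37 gap 0.0004
```

Call:
servo_tool(
  commands=[
    [-1, -0.002, 0, 0, 0],
    [-1, -0.002, 0, 0, 0],
    [-1, -0.003, 0, 0, 0],
    [-1, -0.003, 0, 0, 0],
    [-1, -0.003, 0, 0, 0],
    [-1, -0.003, 0, 0, 0],
    [-1, -0.003, 0, 0, 0],
    [-1, -0.003, 0, 0, 0],
    [-1, -0.003, 0, 0, 0],
    [-1, -0.003, 0, 0, 0],
    [-1, -0.003, 0, 0, 0],
    [-1, -0.003, 0, 0, 0],
    [-1, 0, 0, 0, 0],
  ],
)

```text
t: 17.9
tcp_pos: [0.5986, -0.1525, 0.0386]
tool_rot: [[0.145, 0.989, -0.0], [0.989, -0.145, -0.001], [-0.001, 0.0, -1.0]]
wrist_force: [0.8, 0.0, 0.0]
finger_gap: 0.0001
grasp_force: 0.2
```

```bash
cat >> st.py <<'E'
def look():
    for n in('scene','wrist'):
        im=cap(n,'tmp_'+n);W=pts(im);L=(W[...,:2]-[.5568,-.1976])@R*1000;Z=W[...,2]
        for nm,g in(('cap',(Z>.1)&(Z<.115)&(abs(L[...,0]+14)<25)&(abs(L[...,1]+75)<30)),('jaw',(Z>.0195)&(Z<.031)&(L[...,0]<10)&(L[...,0]>-30)&(L[...,1]>-60)&(L[...,1]<25)),('lever',(Z>.054)&(Z<.1)&(L[...,0]>54)&(L[...,0]<95)&(L[...,1]>-60)&(L[...,1]<45))):
            if g.sum()>8: print(n,nm,g.sum(),[np.nanquantile(L[g][:,i],[.03,.5,.97]).round(1).tolist() for i in(0,1)],Z[g].max().round(4))
E
python3 -c "
from st import *
o=ts();look()"
```

```text
t 17.9 stand xy mm [34.9 50.7] z 0.0386 F stand [0.75 0.16] 0.02 gap 0.0001
scene cap 112 [[-26.5, -12.3, -0.6], [-85.0, -73.8, -62.1]] 0.111
scene jaw 107 [[-27.2, -7.6, 7.8], [-42.5, -34.4, -22.4]] 0.0306
scene lever 73 [[55.1, 67.6, 84.2], [-16.3, -7.5, 41.0]] 0.098
wrist lever 718 [[60.7, 67.8, 73.4], [42.0, 43.1, 44.5]] 0.1
```

Call:
servo_tool(
  commands=[
    [-1, -0.002, 0, 0, 0],
    [-1, -0.002, 0, 0, 0],
    [-1, -0.002, 0, 0, 0],
    [-1, -0.002, 0, 0, 0],
    [-1, -0.002, 0, 0, 0],
    [-1, -0.002, 0, 0, 0],
    [-1, -0.002, 0, 0, 0],
    [-1, -0.002, 0, 0, 0],
    [-1, -0.001, 0, 0, 0],
  ],
)

```text
t: 19.12
tcp_pos: [0.596, -0.1688, 0.0384]
tool_rot: [[0.145, 0.989, -0.0], [0.989, -0.145, 0.0], [0.0, -0.0, -1.0]]
wrist_force: [-0.9, 2.8, -1.1]
finger_gap: 0.0002
grasp_force: 1.5
```

Call:
servo_tool(
  commands=[
    [-1, -0.001, 0, 0, 0],
    [-1, -0.001, 0, 0, 0],
  ],
)

```text
t: 19.38
tcp_pos: [0.5959, -0.1706, 0.0385]
tool_rot: [[0.145, 0.989, -0.0], [0.989, -0.145, 0.0], [0.0, -0.0, -1.0]]
wrist_force: [-0.6, 3.2, -1.3]
finger_gap: 0.0001
grasp_force: 1.7
```

```bash
python3 -c "
from st import *
o=ts();look()"
```

```text
t 19.38 stand xy mm [34.8 32.3] z 0.0385 F stand [-1.03  3.11] -1.29 gap 0.0001
scene cap 114 [[-25.1, -11.7, -0.7], [-86.8, -75.2, -63.6]] 0.1137
scene jaw 85 [[-25.1, -6.7, 7.9], [-59.3, -51.5, -40.7]] 0.0309
scene lever 86 [[54.7, 65.8, 83.7], [-33.0, -23.4, 34.8]] 0.0999
wrist lever 3000 [[55.4, 63.0, 73.8], [23.9, 39.1, 44.6]] 0.1
```

Call:
servo_tool(
  commands=[
    [-1, -0.0005, 0, 0, 0],
    [-1, -0.0005, 0, 0, 0],
    [-1, -0.0005, 0, 0, 0],
  ],
)

```text
t: 19.85
tcp_pos: [0.5956, -0.1721, 0.0385]
tool_rot: [[0.145, 0.989, -0.0], [0.989, -0.145, 0.0], [0.0, -0.0, -1.0]]
wrist_force: [0.3, 4.0, -2.1]
finger_gap: 0.0001
grasp_force: 1.6
```

Call:
servo_tool(
  commands=[
    [-1, -0.0005, 0, 0, 0],
    [-1, -0.0005, 0, 0, 0],
  ],
)

```text
t: 20.1
tcp_pos: [0.5955, -0.1731, 0.0385]
tool_rot: [[0.145, 0.989, -0.0], [0.989, -0.145, 0.0], [0.0, -0.0, -1.0]]
wrist_force: [-0.5, 1.9, -2.2]
finger_gap: 0.0002
grasp_force: 1.6
```

Call:
servo_tool(
  commands=[
    [-1, -0.0005, 0, 0, 0],
  ],
)

```text
t: 20.23
tcp_pos: [0.5954, -0.1735, 0.0385]
tool_rot: [[0.145, 0.989, -0.0], [0.989, -0.145, 0.0], [0.0, -0.0, -1.0]]
wrist_force: [-1.3, 4.7, -1.7]
finger_gap: -0.0001
grasp_force: 2.6
```

Call:
servo_tool(
  commands=[
    [-1, -0.0005, 0, 0, 0],
    [-1, 0, 0, 0, 0],
  ],
)

```text
t: 20.48
tcp_pos: [0.5954, -0.1736, 0.0385]
tool_rot: [[0.145, 0.989, -0.0], [0.989, -0.145, 0.001], [0.001, -0.0, -1.0]]
wrist_force: [-0.8, 5.6, -1.6]
finger_gap: 0.0002
grasp_force: 2.9
```

Call:
servo_tool(
  commands=[
    [-1, -0.0005, 0, 0, 0],
    [-1, 0, 0, 0, 0],
  ],
)

```text
t: 20.72
tcp_pos: [0.5954, -0.1737, 0.0385]
tool_rot: [[0.144, 0.99, -0.0], [0.99, -0.144, 0.001], [0.001, -0.0, -1.0]]
wrist_force: [0.3, 7.7, -1.6]
finger_gap: 0.0002
grasp_force: 3.8
```

```bash
python3 -c "
from st import *
o=ts();look();ts();cap('side');ts()"
```

```text
t 20.73 stand xy mm [34.7 29.3] z 0.0385 F stand [-0.79  7.67] -1.65 gap 0.0002
scene cap 111 [[-25.5, -12.8, -1.4], [-90.5, -78.4, -66.4]] 0.1124
scene jaw 78 [[-27.0, -5.8, 6.8], [-59.7, -52.4, -43.4]] 0.0306
scene lever 88 [[54.6, 64.2, 84.2], [-36.8, -26.2, 32.2]] 0.0985
wrist lever 3135 [[55.5, 63.0, 73.7], [20.9, 36.5, 42.2]] 0.1
t 20.82 stand xy mm [34.8 29.3] z 0.0385 F stand [-1.56  8.23] -0.79 gap 0.0001
t 20.88 stand xy mm [34.7 29.3] z 0.0385 F stand [-0.79  7.98] -1.53 gap 0.0
```

The nip is made: the reading stopped at 28 mm as predicted, with about 8 N total (3 N drag plus 5 N). Hold briefly, back off, rise and go above the lever.

Call:
servo_tool(
  commands=[
    [-1, 0, 0, 0, 0],
    [-1, 0, 0, 0, 0],
    [-1, 0.0005, 0, 0, 0],
    [-1, 0.001, 0, 0, 0],
    [-1, 0.0015, 0, 0, 0],
    [-1, 0.005, 0, 0, 0],
    [-1, 0.01, 0, 0, 0],
    [-1, 0, 0, -0.03, 0],
    [-1, 0, 0, -0.04, 0],
    [-1, 0, 0, -0.03, 0],
    [-1, -0.02, 0.012, 0, 0],
    [-1, -0.02, 0.012, 0, 0],
    [-1, -0.02, 0.012, 0, 0],
    [-1, -0.018, 0.011, 0, 0],
    [-1, 0, 0, 0, 0],
    [-1, 0, 0, 0, 0],
  ],
)

```text
t: 22.88
tcp_pos: [0.6331, -0.2398, 0.1384]
tool_rot: [[0.144, 0.99, -0.0], [0.99, -0.144, 0.001], [0.0, -0.001, -1.0]]
wrist_force: [0.3, -0.4, -0.2]
finger_gap: -0.0003
grasp_force: 0.0
```

```bash
python3 -c "
from st import *
o=ts()
for n in('scene','wrist'):
    im=cap(n,'l_'+n);W=pts(im);L=(W[...,:2]-[.5568,-.1976])@R*1000;Z=W[...,2]
    for a,b in((.052,.06),(.06,.07),(.07,.08),(.08,.09)):
        g=(Z>a)&(Z<b)&(L[...,0]>54)&(L[...,0]<95)&(L[...,1]>-60)&(L[...,1]<0)
        if g.sum()>3: print(n,a,g.sum(),np.median(L[g],0).round(1),np.quantile(L[g][:,1],[.05,.95]).round(1))
"
```

```text
t 22.88 stand xy mm [ 81.5 -30.8] z 0.1384 F stand [ 0.34 -0.37] -0.23 gap -0.0003
scene 0.06 14 [ 60.6 -31.7] [-35.7 -23.4]
scene 0.07 18 [ 71.7 -30.2] [-35.5 -23. ]
scene 0.08 21 [ 80.4 -30.5] [-34.1 -23.3]
wrist 0.052 79 [ 55.  -22.1] [-38.7 -17.1]
wrist 0.06 249 [ 61.2 -26.9] [-34.1 -21.5]
wrist 0.07 284 [ 71.3 -26.7] [-34.3 -21.4]
wrist 0.08 269 [ 80.5 -27.2] [-33.6 -22. ]
```

Call:
servo_tool(
  commands=[
    [-1, 0.002, 0.001, 0.02, 0],
    [-1, 0, 0, 0.02, 0],
    [-1, 0, 0, 0.005, 0],
    [-1, 0, 0, 0.004, 0],
    [-1, 0, 0, 0.004, 0],
    [-1, 0, 0, 0.004, 0],
    [-1, 0, 0, 0.004, 0],
    [-1, 0, 0, 0.004, 0],
    [-1, 0, 0, 0.004, 0],
    [-1, 0, 0, 0.003, 0],
    [-1, 0, 0, 0.003, 0],
    [-1, 0, 0, 0.003, 0],
    [-1, 0, 0, 0.003, 0],
    [-1, 0, 0, 0.003, 0],
    [-1, 0, 0, 0, 0],
  ],
)

```text
t: 24.85
tcp_pos: [0.634, -0.2388, 0.054]
tool_rot: [[0.145, 0.989, -0.001], [0.989, -0.145, 0.0], [0.0, -0.001, -1.0]]
wrist_force: [0.4, 0.4, 0.5]
finger_gap: -0.0001
grasp_force: 0.3
```

```bash
python3 -c "
from st import *
o=ts()"
```

```text
t 24.85 stand xy mm [ 82.4 -29.6] z 0.054 F stand [0.35 0.42] 0.48 gap -0.0001
```

Call:
servo_tool(
  commands=[
    [-1, 0, 0, 0.002, 0],
    [-1, 0, 0, 0.002, 0],
    [-1, 0, 0, 0, 0],
  ],
)

```text
t: 25.22
tcp_pos: [0.6344, -0.239, 0.0524]
tool_rot: [[0.145, 0.989, -0.0], [0.989, -0.145, -0.0], [-0.0, -0.0, -1.0]]
wrist_force: [-6.4, 2.6, 14.9]
finger_gap: 0.0001
grasp_force: 7.5
```

Call:
servo_tool(
  commands=[
    [-1, 0, 0, 0.0015, 0],
    [-1, 0, 0, 0, 0],
  ],
)

```text
t: 25.48
tcp_pos: [0.6345, -0.239, 0.052]
tool_rot: [[0.145, 0.99, 0.0], [0.99, -0.145, -0.0], [-0.0, 0.0, -1.0]]
wrist_force: [-10.4, 4.0, 22.1]
finger_gap: 0.0002
grasp_force: 11.1
```

The lever has hit its stop at z = 0.052. Rise clear and check.

Call:
servo_tool(
  commands=[
    [-1, 0, 0, -0.005, 0],
    [-1, 0, 0, -0.02, 0],
    [-1, 0, 0, -0.05, 0],
    [-1, 0, 0, -0.05, 0],
    [-1, 0, 0.03, -0.02, 0],
    [-1, 0, 0.03, 0, 0],
    [-1, 0, 0, 0, 0],
    [-1, 0, 0, 0, 0],
  ],
)

```text
t: 26.48
tcp_pos: [0.6932, -0.2475, 0.1937]
tool_rot: [[0.145, 0.989, -0.001], [0.989, -0.145, 0.0], [0.0, -0.001, -1.0]]
wrist_force: [0.1, -0.5, -0.8]
finger_gap: 0.0001
grasp_force: 0.0
```

```bash
python3 -c "
from st import *
from tilt import tilt
o=ts();look()
for n in('tmp_scene','tmp_wrist'):
    im=dict(np.load(n+'.npz'));print(tilt(im,[.531,-.273],.03,.02))
    W=pts(im);L=(W[...,:2]-[.5568,-.1976])@R*1000;Z=W[...,2]
    g=(L[...,0]>60)&(L[...,0]<97)&(L[...,1]>-36)&(L[...,1]<-20)&(Z>.03)&(Z<.1);print(n,'lever z',g.sum(),np.quantile(Z[g],[.05,.5,.95]) if g.sum() else '')
s=cap('scene');cv2.imwrite('pics/end.png',cv2.resize(s['frame'][250:385,160:310],(800,720))[:600,:,::-1])
"
```

```text
t 26.48 stand xy mm [142.2 -29.7] z 0.1937 F stand [ 0.17 -0.46] -0.77 gap 0.0001
scene cap 114 [[-25.4, -12.1, -1.3], [-90.4, -78.4, -66.7]] 0.1124
scene jaw 82 [[-26.4, -6.5, 8.3], [-59.8, -53.1, -42.4]] 0.0309
scene lever 30 [[54.7, 70.0, 93.2], [-35.2, -26.9, -22.0]] 0.0569
wrist cap 918 [[-24.8, -11.4, -0.3], [-89.0, -75.8, -64.7]] 0.1089
wrist jaw 509 [[-27.6, -6.0, 8.6], [-59.8, -52.4, -41.3]] 0.0282
wrist lever 90 [[54.3, 70.8, 93.2], [-38.2, -28.0, -16.8]] 0.0561
(153, array([0.0225, 0.087 ]), array([ 0.531 , -0.2722, -0.0134, -0.0063]), np.float64(0.0593), np.float64(0.0009))
tmp_scene lever z 91 [0.04842242 0.05248978 0.05572709]
(1085, array([0.0228, 0.0878]), array([ 0.5316, -0.2727, -0.0142, -0.0118]), np.float64(0.0607), np.float64(0.0005))
tmp_wrist lever z 577 [0.04983461 0.05314202 0.05429698]
```

View pics/end.png

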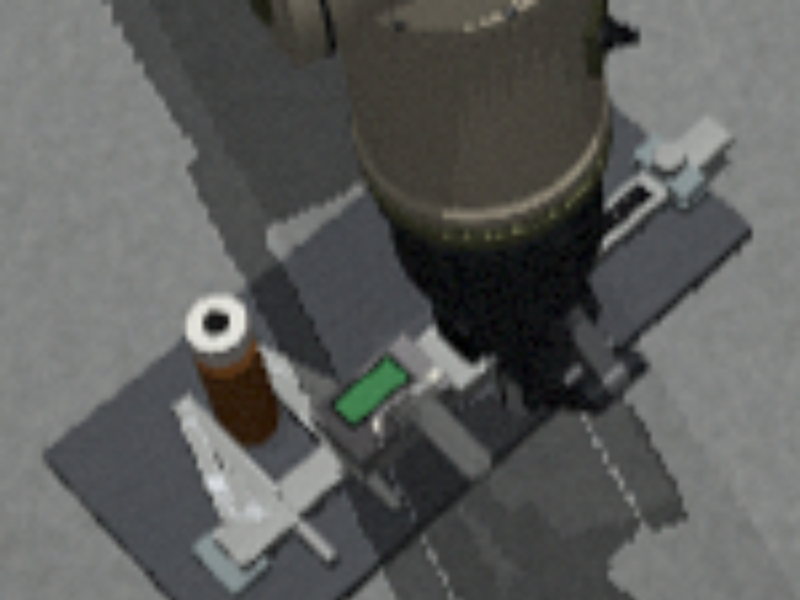

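The vial stands upright at crop (235,370) between the closed jaws. The lever is level at (450,440) with its top at z≈52 mm, and the robot is clear. Handing in.

```bash
python3 -c "
from bench import *
print(close_job())"
```

```text
the job is handed in; nothing more can be done
None
```

The job is handed in at about 26.5 s: the tall vial stands upright on the base plate, nipped at about 5 N at a 28 mm opening, with the lever fully down; the hand-in gave no verdict, and the force left after I backed off the push was not measured.

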